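Put the spring and knob back on the tofu press

TASK

The tofu press has been washed and is only half put back together: one of its two ribbed rods still stands bare. Thread the loose coil spring over the bare rod, giving it a small twist whenever it snags, until it rests on the press plate, then set the loose knob over the rod end so that it sits squarely on the spring, as on the finished side. Let go of both and leave the jar, the spice jar and the shaker standing where they are.

Things in the scene. Friction and masses are not known exactly. Their poses are not given: they have to be found in the camera images.
- rod_tip (a point): Top end, on the axis, of the tofu press's bare upright rod, 134 mm above the worktop. The rod has a cross-shaped section: four ribs 7 mm thick, 28 mm across from tip to tip (17 mm at the very top, stepped out over 8 mm), with a lengthwise groove between each two ribs. It is fixed. Which way its ribs face differs from start to start and is NOT given by this frame's orientation.
- rod_foot (a point): Point on the bare rod's axis at the top of the grey press plate, 34 mm above the worktop and 100 mm below rod_tip: where the spring's foot must come to rest. The press is a fixed white tray 132 mm wide (x axis of this frame), 240 mm long (y axis) and 40 mm high; it may be turned any way.
- finished_top (a point): Centre of the top of the knob on the press's other, finished rod, 154 mm above the worktop and 160 mm from the bare rod: the pattern to copy, not to be handled. Spring and knob there are fixed.
- spring_mid (a point): Centre (half-way up, on the axis) of the loose steel coil spring: 80 mm long, 44 mm outside and 34 mm inside diameter, 5 mm wire, 0.12 kg, too stiff to give visibly. It stands on end on the worktop, z axis up; its ends are 40 mm above and below this point. Fully home, its lower end rests on the press plate and this point lies 60 mm below rod_tip; the rod then stands 20 mm out of it.
- spring_tang (a point): The spring's lower wire end, bent inwards as a 5 mm thick tang that points to the axis and ends 8 mm from it (this point, 2.5 mm above the spring's foot). It must run down one of the rod's four grooves, 90 degrees apart. Where it meets a rib, the spring stops at the rod's top; a twist of up to 45 degrees frees it. It passes within about 10 degrees either side of a groove's middle.
- knob_mid (a point): Centre (half-way up, on the axis) of the loose black knob: a ribbed cylinder 40 mm high, 48 mm across, 0.09 kg, standing mouth down on the worktop, z axis up. In its underside is a round socket, 34 mm wide and 25 mm deep, that slips over the rod end at any turn. Fully home, its underside rests on the spring's top and this point is level with rod_tip.
- jar: Bystander: closed glass jar with a green lid, 66 mm across, 107 mm high, beyond the press; origin at the centre of its underside.
- spice_jar: Bystander: small spice jar with a red lid, 45 mm across, 108 mm high, far left; origin at the centre of its underside.
- shaker: Bystander: small glass shaker with a grey domed top, 44 mm across, 90 mm high, right of the press; origin at the centre of its underside.
Things that resemble listed ones, but are neither listed nor needed, are in the scene too. Of the things that look like the part that bears knob_mid, take the one that is nearest to the robot's base at the start.

How it is judged (in metres and radians):
On the way:
1. the spring is threaded on the bare rod and rests on the press plate (horizontal distance between spring_mid and rod_tip below 0.007 m and z of spring_mid in the frame of rod_tip between -0.064 and -0.056 m and angle between spring_mid's own z axis and vertical below 0.12 rad), for 0.2 s.
At the end, for the whole second after the job is handed in: Spring on the bare rod, centre 60 mm below rod_tip to 4 mm (resting on the plate); knob over the rod end, centre level with rod_tip to 5 mm (resting on the spring); both within 7 mm of the rod axis, upright within 0.12 rad, at rest and released (all of step 1 and horizontal distance between knob_mid and rod_tip below 0.007 m and z of knob_mid in the frame of rod_tip between -0.005 and 0.005 m and angle between knob_mid's own z axis and vertical below 0.12 rad and linear speed of each of spring, knob below 0.02 m/s); the robot touches nothing.
It fails at once if the jar is moved more than 30 mm or tipped over (distance of jar from where it was at the start of the episode above 0.03 m or angle between jar's own z axis and vertical above 0.5 rad).
It fails at once if the spice jar is moved more than 30 mm or tipped over (distance of spice_jar from where it was at the start of the episode above 0.03 m or angle between spice_jar's own z axis and vertical above 0.5 rad).
It fails at once if the shaker is moved more than 30 mm or tipped over (distance of shaker from where it was at the start of the episode above 0.03 m or angle between shaker's own z axis and vertical above 0.5 rad).
It also fails if it takes over 67 s, if anything falls off the work surface, if the arm or the gripper's body presses on something with over 40 N, if the wrist force passes 120 N, or if a joint passes its speed limit or range.

ROBOT

A 6-joint arm with a two-finger parallel gripper is mounted at the origin on a cart in front of the work surface, level with it; the furniture and walls round the work are solid. World frame = base frame: x ahead of the robot, y to its left, z up, the work surface at z = 0. Lengths are in mm, angles in rad, forces in N, time in s.
With the tool pointing down it reaches from about 350 to 775 mm from the base axis. Payload 7.3 kg.
Tool frame: the origin (TCP) lies at the very end of the fingers, on their centre line; the grasp point (between the pads) lies 19 mm behind it; z points along the fingers, y is the line along which they close (so a half turn about z gives the same grasp; the last joint's range is limited). The gripper opens to 92 mm and grips with 3 to 60 N. Pads are 19 mm wide; open, the fingers measure 130 mm over their backs; the gripper's body (75 mm by 190 mm) begins 47 mm behind the grasp point.
Start: joints at [-1.456, 0.342, 1.524, -0, 1.275, -0.146], TCP at [135.395, -507.26, 226.741] pointing down, gripper open.
Joint ranges: [-2.53, 2.53], [-0.77, 2.02], [0.04, 2.7], [-1, 4.14], [0.28, 2.66], [-3.11, 3.11]. Speed limits (rad/s): [2.57, 2.57, 3.14, 3.14, 3.14, 3.14].

INTERFACE

Orientations are given as [roll, pitch, yaw] about the fixed x, y, z axes, in that order (R = Rz(yaw) Ry(pitch) Rx(roll)).
In Python, from plant import * gives the robot as it stands.
- The arm moves only by the tool arm_command, never from a script. Its arguments are lists of equal length, an entry for each row: "gripper": the finger opening in mm, from 0 to 91.8; "dp": the shift along the tool's x, y, z in units of 25 mm (1.0 is 25 mm), a list of three; "twist": the turn about the tool's z in units of 5 degrees (1.0 is 5 degrees). A call has exactly 5 rows; each row shifts and turns the commanded pose from where the row before left it, along the tool's axes as they then stand; what a row does not reach is not made up. A row lasts 1/8 s, in which the tool goes at most 62.5 mm and 10.7 degrees, less where a joint would pass 70% of its speed; a pose out of reach is approached as far as the arm can. A call is refused whole if a number of a shift passes 1 or a number of a turn 1, either way. A call with a gripper value outside its range is refused whole. The fingers move at their own pace and stop on an object; the grip force is fixed at half the most. Time passes only in rows, so rows that do not move let the fingers close, or fill a call up. It gives the time, the measured TCP pose, the force, the opening and the grip force at its end, in the units of the state.
- get_obs(): the state, without advancing time (a new reading comes with each control period).
- capture(name): name is "scene" or "top" or "wrist"; returns the picture (400x640x3 uint8, red, green, blue); there is no depth.
- get_calibration(name): a dict with "mtx" (3x3 intrinsics, pixels), "position" and "attitude" of the camera in the world; the wrist camera has in their place "mount" (4x4, takes a point from camera to tool coordinates, whose origin is the TCP and whose axes are the flange's). Camera axes: x right, y down, z forward; pixel columns grow to the right and rows downward; lengths in mm; the calibration is good to about 2 mm. A picture is of the moment at which its call begins: read the wrist's pose just before it. get_calibration takes no time and is no camera call.
- close_job(): hands the job in; it is judged then, once.
The state is a dict: "time": time; "joint_positions": joint angles; "dq": joint speeds; "tau": joint torques, N m; "tool_pos": TCP position; "tcp_rot": TCP orientation; "contact_force": force on the tool from outside, world axes, zero at the start; "moment": the same for the moment, N m; "grip_width": finger opening in mm; "finger_force": force on a finger pad.
Only numpy, scipy, OpenCV 4.12 (cv2) and the standard library are available. Lean on these libraries where they do the work, as an engineer would, in place of code of your own. Each camera call takes 0.05 s, during which the arm holds its last target. There are 200 camera calls.

## Working session

There is one attempt and no reset: what is moved stays moved. The work goes in short steps, Python scripts to look and compute and a tool call to move; the robot and the scene stay as the last step left them, time stands still between calls to the robot, and variables do not carry over. Pictures are saved under pics/ and viewed, at most 10 in all, crops included, and the job is handed in when it is done.

Besides the shell and the picture viewer there is one more tool, called after "Request:" as name([rows], argument=value, ...), one row to a line, values as JSON. arm_command: Moves the arm, as the interface text tells. Its arguments: {"type":"object","properties":{"gripper":{"type":"array"},"dp":{"type":"array"},"twist":{"type":"array"}},"required":["gripper","dp","twist"]}

```bash
mkdir -p pics; ls; cat > h.py <<'E'
from plant import *
import numpy as np, cv2
from scipy.spatial.transform import Rotation as Ro
def cam(n,o=None):
    c=get_calibration(n); K=np.array(c["mtx"])
    if n=="wrist":
        M=np.array(c["mount"]); o=o or get_obs()
        T=np.eye(4);T[:3,:3]=Ro.from_euler('xyz',o["tcp_rot"]).as_matrix();T[:3,3]=o["tool_pos"]
        W=T@M; return K,W[:3,:3],W[:3,3]
    a=np.array(c["attitude"]); R=a if a.shape==(3,3) else Ro.from_euler('xyz',a).as_matrix()
    return K,R,np.array(c["position"])
def ray(C,u,v,z):
    K,R,p=C; d=R@np.linalg.solve(K,[u,v,1]); return p+d*(z-p[2])/d[2]
def proj(C,X):
    K,R,p=C; q=K@(R.T@(np.array(X)-p)); return q[:2]/q[2]
E
python3 - <<'E'
from h import *
for n in ["scene","top","wrist"]:
    print(n,get_calibration(n))
    i=capture(n); cv2.imwrite(f"pics/{n}0.png",i[:,:,::-1])
print(get_obs())
a=cv2.imread("pics/scene0.png");b=cv2.imread("pics/top0.png")
E
```

```text
pics
scene {'mtx': array([[509.88649563,   0.        , 327.61972137],
       [  0.        , 509.88649563, 198.80109984],
       [  0.        ,   0.        ,   1.        ]]), 'position': array([ -118.81524273, -1159.60633423,  1255.13581853]), 'attitude': array([-2.25522693, -0.02157927, -0.53701991])}
top {'mtx': array([[396.36367279,   0.        , 325.23050772],
       [  0.        , 396.36367279, 196.97542235],
       [  0.        ,   0.        ,   1.        ]]), 'position': array([ 395.23522246,   17.41638244, 1400.44060873]), 'attitude': array([-2.97782497, -0.00464246, -1.57711724])}
wrist {'mtx': array([[287.55310062,   0.        , 319.64010892],
       [  0.        , 287.55310062, 200.74999477],
       [  0.        ,   0.        ,   1.        ]]), 'mount': array([[ 6.67792171e-05, -9.51621755e-01, -3.07271918e-01,
         8.43162382e+01],
       [ 9.99999481e-01,  3.76006579e-04, -9.47163868e-04,
        -1.58732842e+00],
       [ 1.01687800e-03, -3.07271695e-01,  9.51621286e-01,
        -1.57375629e+02],
       [ 0.00000000e+00,  0.00000000e+00,  0.00000000e+00,
         1.00000000e+00]])}
{'time': 0.15, 'joint_positions': array([-1.45601100e+00,  3.42578538e-01,  1.52475840e+00,  1.05691936e-05,
        1.27541514e+00, -1.46035800e-01]), 'dq': array([-0.00050027, -0.00236903, -0.00329533,  0.00131102,  0.00079147,
        0.00052596]), 'tau': array([ 2.22119867e-03, -4.31469548e+01, -2.44354552e+01,  7.17832753e-02,
        5.37098909e-02, -8.36678737e-05]), 'tool_pos': array([ 135.35657885, -506.94922926,  226.21006477]), 'tcp_rot': array([-3.14044704e+00, -1.78717045e-04,  2.60817942e-01]), 'contact_force': array([-0.56228815, -1.20011696, -0.60066663]), 'moment': array([ 0.0464285 , -0.0530614 , -0.02894125]), 'finger_force': 0.0, 'grip_width': 91.88922062907842}
```

View pics/scene0.png

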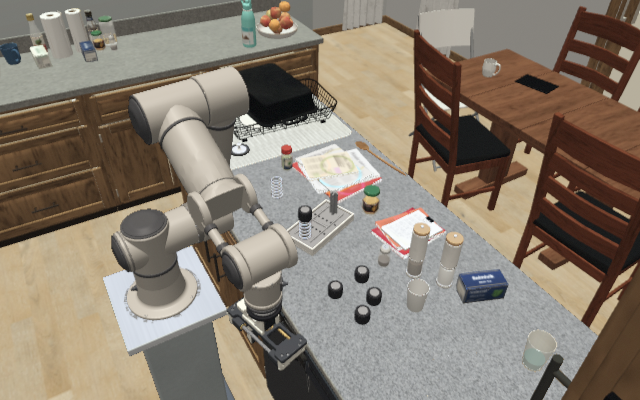

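View pics/top0.png

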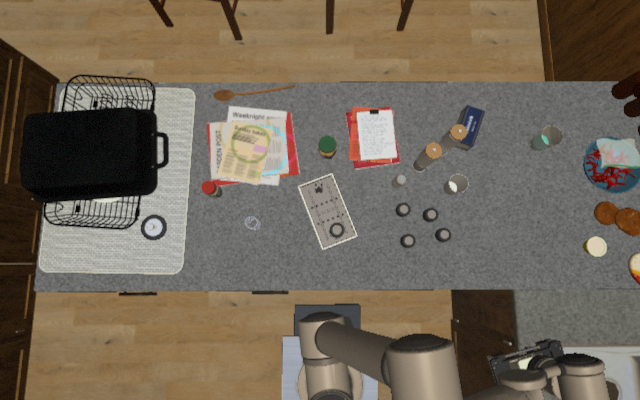

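The top view shows four black knobs at (403,210), (430,214), (408,240) and (443,235). The spring is at (252,223), the bare rod at (319,187) and the finished knob at (337,229). I'll measure the dark blobs and view crops.

```bash
python3 - <<'E'
from h import *
t=cv2.imread("pics/top0.png"); s=cv2.imread("pics/scene0.png")
C=cam("top"); S=cam("scene")
m=(t.max(2)<45).astype(np.uint8)
n,l,st,ce=cv2.connectedComponentsWithStats(m)
for i in range(1,n):
    u,v=ce[i]
    if 20<st[i,4]<600 and 290<u<460 and 170<v<260:
        P=ray(C,u,v,35); print(ce[i].round(1),st[i],P.round(0),'r',np.hypot(*P[:2]).round(0), 'z154',ray(C,u,v,150).round(0), proj(S,P).round(0))
g=ray(C,252,223,40); print('spring',g.round(0),proj(S,g).round(0))
r=ray(C,319,187,134);print('rod',r,proj(S,r))
print(ray(C,319,191,34))
a=cv2.resize(t[165:265,225:465],None,fx=3.3,fy=3.3,interpolation=cv2.INTER_CUBIC)
b=cv2.resize(s[160:260,240:400],None,fx=3,fy=3,interpolation=cv2.INTER_CUBIC)
o=np.zeros((a.shape[0]+210,a.shape[1],3),np.uint8); o[:330]=a
b=cv2.resize(s[170:250,250:390],None,fx=2.6,fy=2.6);o[330:330+b.shape[0],:b.shape[1]]=b[:210]
b=cv2.resize(s[260:330,320:400],None,fx=3,fy=3);o[330:540,400:640]=b
cv2.imwrite("pics/c1.png",o)
E
```

```text
[425.  215.9] [423 210   7  11  28] [ 553. -336.   35.] r 647.0 z154 [ 539. -306.  150.] [369. 290.]
[437.5 235.1] [435 229   7  12  30] [ 486. -376.   35.] r 614.0 z154 [ 478. -343.  150.] [358. 307.]
spring [531. 262.  40.] [277. 187.]
rod [637.46226713  30.2666805  134.        ] [332.4064058  192.60898025]
[642.32884919  31.33495216  34.        ]
```

View pics/c1.png

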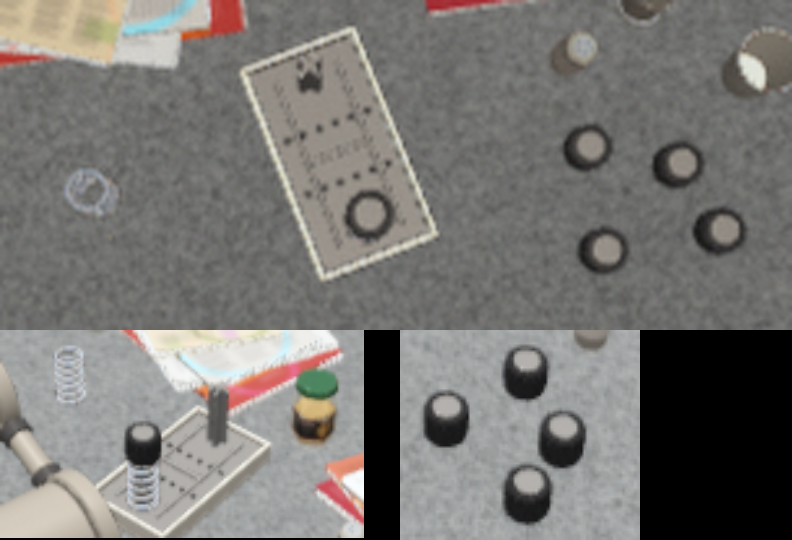

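The crop shows the four identical knobs: crop (605,248) is full-image (408,240), and the others are (403,210), (430,214) and (443,235). The one nearest the base (lowest in the top view) should be (408,240). I'll check the radii from close up with the wrist camera while passing. The spring stands alone at crop (90,190), and the bare rod is at crop (309,72).

Request:
arm_command([
  [1,-0.3,0],
  [1,-0.4,0],
  [1,-0.6,0],
  [1,-0.7,0],
  [1,-1,0],
], gripper=[91.8,91.8,91.8,91.8,91.8], twist=[1,1,1,0,0])

```text
time: 0.78
tool_pos: [254.8, -419.3, 226.4]
tcp_rot: [-3.141, 0.0, -0.001]
contact_force: [1.1, 0.6, -0.2]
grip_width: 92.3
finger_force: 0.0
```

Request:
arm_command([
  [1,-0.8,0],
  [1,-0.8,0],
  [1,-0.8,0],
  [1,-0.8,0],
  [1,-0.8,0],
], gripper=[91.8,91.8,91.8,91.8,91.8], twist=[0,0,0,0,0])

```text
time: 1.4
tool_pos: [379.9, -319.1, 226.5]
tcp_rot: [-3.141, 0.0, -0.001]
contact_force: [0.1, -0.3, -0.1]
grip_width: 91.6
finger_force: 0.0
```

```bash
python3 - <<'E'
from h import *
C=cam("top")
for u,v in [(408.3,240.2),(403,209.5),(431.5,214.5),(443.5,234.5)]:
    P=ray(C,u,v,40);print((u,v),P.round(),np.hypot(*P[:2]).round())
o=get_obs();print(o["tool_pos"],o["tcp_rot"],o["time"],o["joint_positions"])
import pickle; pickle.dump(o,open("o1.pkl","wb"))
cv2.imwrite("pics/w1.png",capture("wrist")[:,:,::-1])
E
```

```text
(408.3, 240.2) [ 469. -274.   40.] 543.0
(403, 209.5) [ 575. -259.   40.] 630.0
(431.5, 214.5) [ 557. -357.   40.] 661.0
(443.5, 234.5) [ 487. -395.   40.] 627.0
[ 379.92524386 -319.13085204  226.51315488] [-3.14137343e+00  3.32679754e-04 -9.73329190e-04] 1.4 [-8.53174764e-01  2.89722938e-01  1.60066872e+00 -1.11741131e-04
  1.25158502e+00  7.18630015e-01]
```

View pics/w1.png

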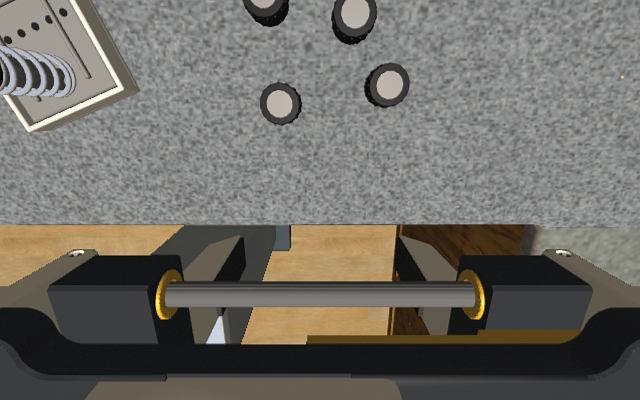

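The wrist view shows the nearest knob at (280,103), alone on its left side, with the others at (388,84), (354,12) and (266,4). The radii confirm it: 543 mm against 627 mm or more for the rest. Next I'll pass over the rod on the way to the spring.

Request:
arm_command([
  [0.45,-0.93,0],
  [0.45,-0.93,0],
  [0.45,-0.93,0],
  [0.45,-0.93,0],
  [0.45,-0.93,0],
], gripper=[91.8,91.8,91.8,91.8,91.8], twist=[0,0,0,0,0])

```text
time: 2.08
tool_pos: [435.8, -203.0, 226.5]
tcp_rot: [-3.141, 0.0, -0.001]
contact_force: [-0.2, 0.3, 0.1]
grip_width: 91.9
finger_force: 0.0
```

Request:
arm_command([
  [0.45,-0.93,0],
  [0.45,-0.93,0],
  [0.45,-0.93,0],
  [0.45,-0.93,0],
  [0.45,-0.93,0],
], gripper=[91.8,91.8,91.8,91.8,91.8], twist=[0,0,0,0,0])

```text
time: 2.7
tool_pos: [492.1, -86.9, 226.5]
tcp_rot: [-3.142, 0.0, -0.001]
contact_force: [0.3, -0.7, 0.1]
grip_width: 92.2
finger_force: 0.0
```

Request:
arm_command([
  [0.45,-0.93,0],
  [0.45,-0.93,0],
  [0.45,-0.93,0],
  [0.45,-0.93,0],
  [0.45,-0.93,0],
], gripper=[91.8,91.8,91.8,91.8,91.8], twist=[0,0,0,0,0])

```text
time: 3.32
tool_pos: [548.5, 29.3, 226.4]
tcp_rot: [3.142, 0.001, -0.001]
contact_force: [0.5, -0.4, -0.2]
grip_width: 91.7
finger_force: 0.0
```

```bash
python3 - <<'E'
from h import *
import pickle
o=pickle.load(open("o1.pkl","rb"));C=cam("wrist",o);print("knob",ray(C,280,103,40))
o=get_obs();pickle.dump(o,open("o2.pkl","wb"));print(o["tool_pos"],o["tcp_rot"])
w=capture("wrist")[:,:,::-1]; cv2.imwrite("pics/w2.png",w)
C=cam("wrist",o);p=proj(C,[637,30,134]);print(p)
x,y=int(p[0]),int(p[1]); x0=max(0,x-50);y0=max(0,y-50)
print(x0,y0)
full=cv2.resize(w[:260,:],(480,195))
c=cv2.resize(w[y0:y0+100,x0:x0+100],(400,400),interpolation=cv2.INTER_CUBIC)
v=np.zeros((600,480,3),np.uint8);v[:195]=full;v[200:600,:400]=c
cv2.imwrite("pics/w2c.png",v)
E
```

```text
knob [ 468.98323238 -272.26397094   40.        ]
[548.53414734  29.27985429 226.4043222 ] [ 3.14152569e+00  5.92099841e-04 -1.01168947e-03]
[321.02031963 101.88828518]
271 51
```

View pics/w2c.png

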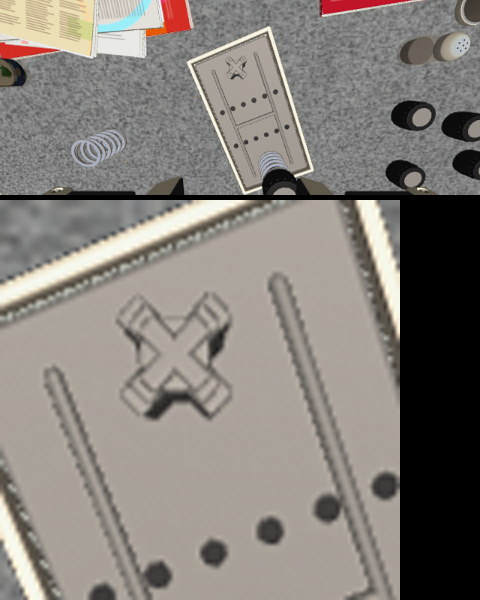

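The wrist view shows the bare rod centred at about (315,89), its ribs close to the image diagonals, so the grooves lie roughly along world x and y. The spring shows at full pixel (130,197). Next I'll hover the camera right above the spring.

Request:
arm_command([
  [-0.4,-0.93,0],
  [-0.4,-0.93,0],
  [-0.4,-0.93,0],
  [-0.4,-0.93,0],
  [-0.4,-0.93,0],
], gripper=[91.8,91.8,91.8,91.8,91.8], twist=[0,0,0,0,0])

```text
time: 4.0
tool_pos: [497.9, 145.2, 226.5]
tcp_rot: [3.141, 0.001, -0.001]
contact_force: [-0.5, -0.2, 0.4]
grip_width: 92.0
finger_force: 0.0
```

Request:
arm_command([
  [-0.4,-0.93,0.84],
  [-0.4,-0.93,0.84],
  [-0.4,-0.93,0.84],
  [-0.4,-0.93,0.84],
  [-0.4,-0.93,0.84],
], gripper=[91.8,91.8,91.8,91.8,91.8], twist=[0,0,0,0,0])

```text
time: 4.62
tool_pos: [448.2, 261.4, 120.9]
tcp_rot: [3.141, 0.0, -0.001]
contact_force: [0.6, 0.3, 0.4]
grip_width: 92.0
finger_force: 0.0
```

```bash
python3 - <<'E'
from h import *
import pickle
o=pickle.load(open("o2.pkl","rb"));C=cam("wrist",o);print("rod",ray(C,315,89.4,134))
o=get_obs();pickle.dump(o,open("o3.pkl","wb"));print(o["tool_pos"],o["tcp_rot"])
w=capture("wrist")[:,:,::-1]; cv2.imwrite("pics/w3.png",w)
C=cam("wrist",o);p=proj(C,[531,262,40]);print(p)
x,y=int(p[0]),int(p[1]); x0=max(0,x-60);y0=max(0,y-60)
print(x0,y0)
c=cv2.resize(w[y0:y0+120,x0:x0+120],(600,600),interpolation=cv2.INTER_CUBIC)
cv2.imwrite("pics/w3c.png",c)
E
```

```text
rod [646.58352694  34.89003489 134.        ]
[448.17464459 261.41761598 120.89565229] [ 3.14129148e+00  2.55454460e-04 -1.13230990e-03]
[321.21255075 109.20508469]
261 49
```

View pics/w3c.png

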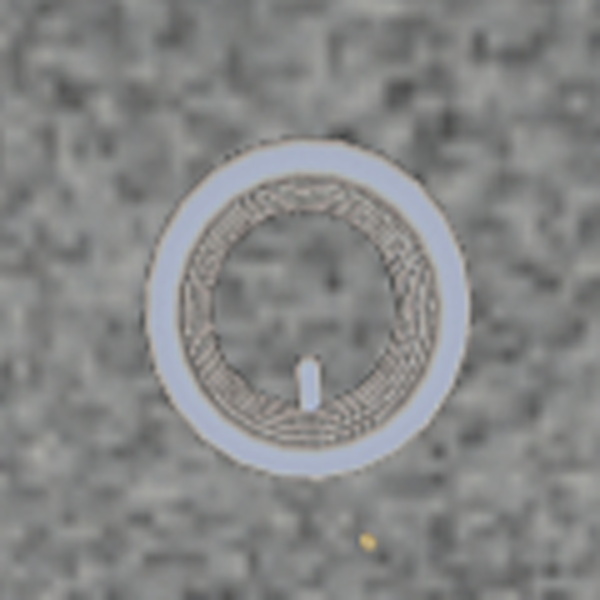

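The spring is seen straight from above: its top ring is centred at crop (308,309), and the tang shows at crop (308,385). The tang sits on the world −x side of the axis, already in line with a groove.

```bash
python3 - <<'E'
from h import *
import pickle
o=pickle.load(open("o3.pkl","rb"));C=cam("wrist",o)
w=cv2.imread("pics/w3.png").astype(int)
m=((w[:,:,0]-w[:,:,2]>18)&(w[:,:,0]>140)).astype(np.uint8);m[:49]=0;m[175:]=0;m[:,:255]=0;m[:,385:]=0
c=max(cv2.findContours(m,0,1)[0],key=cv2.contourArea);e=cv2.fitEllipse(c);print(e)
P=ray(C,*e[0],79);print("spring",P, ray(C,e[0][0]+e[1][0]/2,e[0][1],79)-P)
T=ray(C,261+308/5,49+360/5,2.5);print("tang",T,np.degrees(np.arctan2(*(T-P)[1::-1])))
# rod rib angle in second view
o=pickle.load(open("o2.pkl","rb"));C=cam("wrist",o)
w=cv2.imread("pics/w2.png")
# rib tips at z=126
t=[ray(C,271+x/4,51+y/4,126)[:2] for x,y in [(133,110),(212,105),(217,205),(137,205)]]
print(np.mean(t,0)); print([np.degrees(np.arctan2(*(q-np.mean(t,0))[::-1])).round(1) for q in t],[np.linalg.norm(q-np.mean(t,0)).round(1) for q in t])
E
```

```text
((322.2297668457031, 110.6199722290039), (61.63257598876953, 64.48844146728516), 1.6968519687652588)
spring [530.28734913 261.51227726  79.        ] [ -0.02150106 -20.37593755   0.        ]
tang [520.4306628  260.53192929   2.5       ] -174.32003070453058
[646.40518029  35.2783574 ]
[np.float64(43.4), np.float64(-37.8), np.float64(-137.0), np.float64(139.8)] [np.float64(12.5), np.float64(12.7), np.float64(13.1), np.float64(12.5)]
```

Request:
arm_command([
  [0.82,0,0],
  [0.82,0,0],
  [0.82,0,0],
  [0.82,0,0.4],
  [0,0,0.56],
], gripper=[91.8,91.8,91.8,91.8,91.8], twist=[0,0,0,0,0])

```text
time: 5.3
tool_pos: [531.9, 260.3, 97.4]
tcp_rot: [-3.142, -0.001, -0.002]
contact_force: [-0.7, 0.4, -0.3]
grip_width: 91.7
finger_force: 0.0
```

Request:
arm_command([
  [0,0,0.5],
  [0,0,0.5],
  [0,0,0.5],
  [0,0,0.42],
  [0,0,0],
], gripper=[91.8,91.8,91.8,91.8,60], twist=[0,0,0,0,0])

```text
time: 5.92
tool_pos: [530.0, 261.0, 48.7]
tcp_rot: [3.141, 0.002, -0.001]
contact_force: [-0.2, -0.8, -0.4]
grip_width: 86.0
finger_force: 0.0
```

Request:
arm_command([
  [0,0,0],
  [0,0,0],
  [0,0,0],
  [0,0,0],
  [0,0,0],
], gripper=[50,46,40,30,30], twist=[0,0,0,0,0])

```text
time: 6.55
tool_pos: [530.7, 261.1, 49.8]
tcp_rot: [3.141, -0.0, -0.001]
contact_force: [-0.3, -0.3, 1.2]
grip_width: 42.2
finger_force: 30.0
```

Request:
arm_command([
  [0,0,-0.6],
  [0,0,-1],
  [0,0,-1],
  [0,-0.2,-1],
  [0.2,-0.5,-1],
], gripper=[30,30,30,30,30], twist=[0,0,0,0,0])

```text
time: 7.18
tool_pos: [535.5, 278.5, 166.6]
tcp_rot: [-3.142, -0.001, -0.002]
contact_force: [0.6, 0.5, -1.4]
grip_width: 42.0
finger_force: 30.0
```

Request:
arm_command([
  [0.5,0.8,-0.9],
  [0.5,0.9,-0.9],
  [0.5,0.9,-0.5],
  [0.5,0.9,0],
  [0.5,0.9,0],
], gripper=[30,30,30,30,30], twist=[0,0,0,0,0])

```text
time: 7.8
tool_pos: [598.3, 167.9, 223.5]
tcp_rot: [-3.141, -0.001, -0.001]
contact_force: [0.2, 0.4, -1.5]
grip_width: 42.4
finger_force: 30.0
```

```bash
python3 - <<'E'
from h import *
o=get_obs();print(o["tool_pos"],o["tcp_rot"])
t=np.array([647,35.1,0])-o["tool_pos"]
print("dp x,y units",t[0]/25,-t[1]/25)
E
```

```text
[598.28765973 167.85787909 223.47300854] [-3.14145378e+00 -1.10594034e-03 -9.38738547e-04]
dp x,y units 1.9484936106998156 5.310315163531204
```

Request:
arm_command([
  [0.39,0.9,0],
  [0.39,0.9,0],
  [0.39,0.9,0],
  [0.39,0.9,0],
  [0.39,0.9,0],
], gripper=[30,30,30,30,30], twist=[0,0,0,0,0])

```text
time: 8.43
tool_pos: [647.2, 54.5, 222.2]
tcp_rot: [3.142, -0.0, -0.001]
contact_force: [-0.3, -1.3, -0.5]
grip_width: 42.6
finger_force: 30.0
```

Request:
arm_command([
  [0,0.4,0],
  [0,0.41,0],
  [0,0,0.4],
  [0,0,0.4],
  [0,0,0.2],
], gripper=[30,30,30,30,30], twist=[0,0,0,0,0])

```text
time: 9.05
tool_pos: [646.0, 36.5, 195.9]
tcp_rot: [-3.141, 0.002, -0.0]
contact_force: [-0.0, 0.0, -2.3]
grip_width: 42.6
finger_force: 30.0
```

```bash
python3 - <<'E'
from h import *
o=get_obs();print(o["tool_pos"],o["tcp_rot"])
w=capture("wrist")[:,:,::-1];cv2.imwrite("pics/w4.png",w)
s=capture("scene")[:,:,::-1];cv2.imwrite("pics/s4.png",s)
t=capture("top")[:,:,::-1]
v=np.zeros((600,800,3),np.uint8);v[:250,:400]=cv2.resize(w,(400,250))
c=cv2.resize(s[150:230,290:390],(500,400),interpolation=cv2.INTER_CUBIC);v[200:600,300:800]=c
c=cv2.resize(w[120:300,240:400],(280,315),interpolation=cv2.INTER_CUBIC);v[260:575,5:285]=c
cv2.imwrite("pics/v4.png",v)
E
```

```text
[646.02607379  36.4777639  195.86129149] [-3.14138614e+00  1.88020302e-03 -1.83568642e-04]
```

View pics/v4.png

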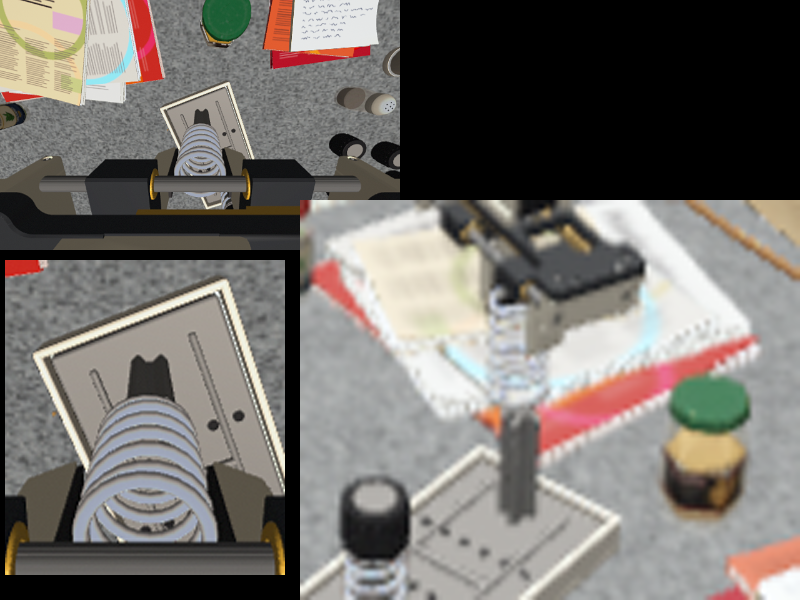

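The spring hangs upright directly above the rod in both views. I'll make a small xy correction and lower gently.

Request:
arm_command([
  [0.03,0.05,0],
  [0,0,0.2],
  [0,0,0.2],
  [0,0,0.2],
  [0,0,0.2],
], gripper=[30,30,30,30,30], twist=[0,0,0,0,0])

```text
time: 9.82
tool_pos: [647.3, 34.5, 176.7]
tcp_rot: [3.142, 0.0, -0.001]
contact_force: [0.4, 0.0, -0.4]
grip_width: 42.6
finger_force: 30.0
```

Request:
arm_command([
  [0,0,0.1],
  [0,0,0.1],
  [0,0,0.1],
  [0,0,0.1],
  [0,0,0],
], gripper=[30,30,30,30,30], twist=[0,0,0,0,0])

```text
time: 10.45
tool_pos: [647.3, 34.5, 167.0]
tcp_rot: [3.141, 0.0, -0.001]
contact_force: [-0.4, -0.2, -1.3]
grip_width: 42.4
finger_force: 30.0
```

Request:
arm_command([
  [0,0,0.2],
  [0,0,0.2],
  [0,0,0.2],
  [0,0,0.2],
  [0,0,0.1],
], gripper=[30,30,30,30,30], twist=[0,0,0,0,0])

```text
time: 11.08
tool_pos: [647.2, 34.5, 144.1]
tcp_rot: [3.142, 0.001, -0.001]
contact_force: [-1.0, -0.1, -1.0]
grip_width: 42.2
finger_force: 30.0
```

Request:
arm_command([
  [0,0,0.3],
  [0,0,0.3],
  [0,0,0.3],
  [0,0,0.3],
  [0,0,0],
], gripper=[30,30,30,30,30], twist=[0,0,0,0,0])

```text
time: 11.7
tool_pos: [646.9, 34.5, 113.8]
tcp_rot: [-3.142, 0.002, -0.001]
contact_force: [1.1, -0.1, -0.4]
grip_width: 42.5
finger_force: 30.0
```

Request:
arm_command([
  [0,0,0.3],
  [0,0,0.3],
  [0,0,0.25],
  [0,0,0.2],
  [0,0,0.1],
], gripper=[30,30,30,30,30], twist=[0,0,0,0,0])

```text
time: 12.32
tool_pos: [647.3, 34.5, 85.5]
tcp_rot: [3.142, 0.0, -0.001]
contact_force: [0.3, -0.7, -1.5]
grip_width: 42.4
finger_force: 30.0
```

Request:
arm_command([
  [0,0,0.02],
  [0,0,0.02],
  [0,0,0.02],
  [0,0,0],
  [0,0,0],
], gripper=[30,30,30,30,30], twist=[0,0,0,0,0])

```text
time: 12.95
tool_pos: [647.4, 34.5, 84.5]
tcp_rot: [3.141, -0.0, -0.001]
contact_force: [-0.7, 0.2, -0.6]
grip_width: 42.7
finger_force: 30.0
```

Request:
arm_command([
  [0,0,0.03],
  [0,0,0],
  [0,0,0],
  [0,0,0],
  [0,0,0],
], gripper=[30,30,50,62,62], twist=[0,0,0,0,0])

```text
time: 13.58
tool_pos: [647.4, 34.5, 83.8]
tcp_rot: [3.141, -0.0, -0.001]
contact_force: [-0.6, 0.6, -0.7]
grip_width: 61.1
finger_force: 0.0
```

Request:
arm_command([
  [0,0,-0.5],
  [0,0,-1],
  [0,0,-1],
  [0,0,-1],
  [-1,0.5,-1],
], gripper=[70,70,70,70,70], twist=[0,0,0,0,0])

```text
time: 14.2
tool_pos: [623.1, 22.4, 197.8]
tcp_rot: [3.142, -0.002, 0.0]
contact_force: [-0.5, -0.5, -0.2]
grip_width: 69.8
finger_force: 0.0
```

```bash
python3 - <<'E'
from h import *
o=get_obs();print(o["tool_pos"],o["tcp_rot"])
w=capture("wrist")[:,:,::-1];cv2.imwrite("pics/w5.png",w)
s=capture("scene")[:,:,::-1];cv2.imwrite("pics/s5.png",s)
p=proj(cam("wrist",o),[646.5,35,114]);print(p); x,y=p.astype(int)
v=np.zeros((500,800,3),np.uint8);
c=cv2.resize(s[150:230,290:390],(400,320),interpolation=cv2.INTER_CUBIC);v[:320,400:]=c
c=w[max(0,y-60):y+60,x-60:x+60];v[:400,:400]=cv2.resize(c,(400,400),interpolation=cv2.INTER_CUBIC)
cv2.imwrite("pics/v5.png",v)
t=np.array([469,-272.3,0])-o["tool_pos"];print(t[0]/25,-t[1]/25)
E
```

```text
[623.06836909  22.40915882 197.75076573] [ 3.14152216e+00 -2.00220909e-03  8.09776609e-05]
[307.29356078 181.63648562]
-6.162734763729013 11.788366352716862
```

View pics/v5.png

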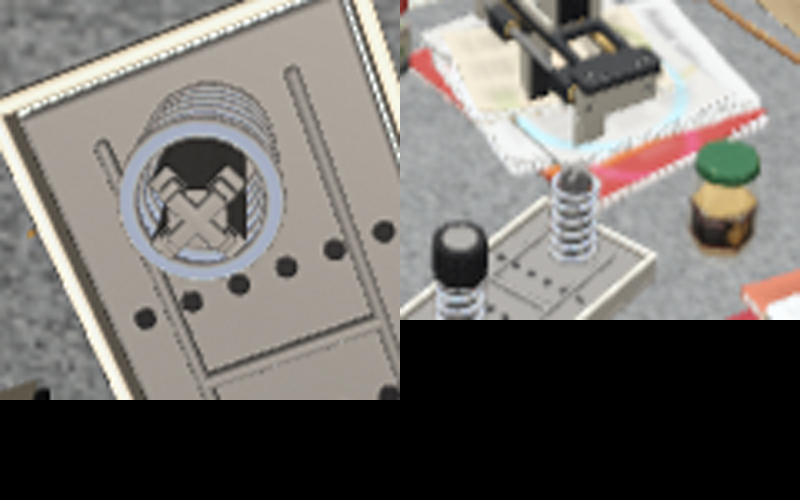

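The spring is home: its ring sits round the X-shaped rod end, with the rod standing out of it, as the scene view confirms. Now the knob.

Request:
arm_command([
  [-0.63,0.79,-0.3],
  [-0.63,0.79,-0.3],
  [-0.63,0.79,0],
  [-0.63,0.79,0],
  [-0.63,0.79,0],
], gripper=[75,75,75,75,75], twist=[0,0,0,0,0])

```text
time: 14.92
tool_pos: [542.8, -77.7, 211.4]
tcp_rot: [3.141, -0.0, -0.001]
contact_force: [0.0, 0.6, -0.2]
grip_width: 75.1
finger_force: 0.0
```

Request:
arm_command([
  [-0.63,0.79,0],
  [-0.63,0.79,0],
  [-0.63,0.79,0],
  [-0.63,0.79,0],
  [-0.63,0.79,0],
], gripper=[75,75,75,75,75], twist=[0,0,0,0,0])

```text
time: 15.55
tool_pos: [463.9, -176.3, 211.4]
tcp_rot: [3.141, -0.0, -0.001]
contact_force: [0.2, -0.1, 0.5]
grip_width: 74.8
finger_force: 0.0
```

Request:
arm_command([
  [-0.63,0.79,0.8],
  [-0.63,0.79,0.9],
  [-0.63,0.79,0.9],
  [-0.63,0.79,0.9],
  [-0.63,0.79,0.9],
], gripper=[75,75,75,75,75], twist=[0,0,0,0,0])

```text
time: 16.18
tool_pos: [385.0, -275.0, 100.9]
tcp_rot: [3.141, -0.001, -0.001]
contact_force: [0.5, -1.0, 0.6]
grip_width: 74.9
finger_force: 0.0
```

```bash
python3 - <<'E'
from h import *
o=get_obs();print(o["tool_pos"],o["tcp_rot"],o["time"])
w=capture("wrist")[:,:,::-1];cv2.imwrite("pics/w6.png",w);C=cam("wrist",o)
p=proj(C,[469,-272,40]);print(p);x,y=p.astype(int)
h=cv2.cvtColor(w,cv2.COLOR_BGR2GRAY)
m=(h<75).astype(np.uint8);m[:max(0,y-70)]=0;m[y+60:]=0;m[:,:x-70]=0;m[:,x+70:]=0
m=cv2.morphologyEx(m,cv2.MORPH_OPEN,np.ones((3,3)))
cs,hi=cv2.findContours(m,cv2.RETR_CCOMP,cv2.CHAIN_APPROX_NONE)
for c,q in zip(cs,hi[0]):
    if len(c)>40:
        e=cv2.fitEllipse(c);print("hole" if q[3]>=0 else "outer",np.round(e[0],1),np.round(e[1],1),ray(C,*e[0],40).round(1), 25*0+e[1][0]*0.5)
cv2.imwrite("pics/c6.png",cv2.resize(w[max(0,y-80):y+80,x-100:x+100],(600,480)))
E
```

```text
[ 385.03928194 -274.99608118  100.85068927] [ 3.14104180e+00 -5.09257897e-04 -1.48924268e-03] 16.175
[317.9389401  107.75328552]
outer [317.  107.5] [61.6 64.7] [ 469.2 -271.3   40. ] 30.779340744018555
hole [317.1 108.3] [42.2 44.9] [ 468.6 -271.4   40. ] 21.119234085083008
```

View pics/c6.png

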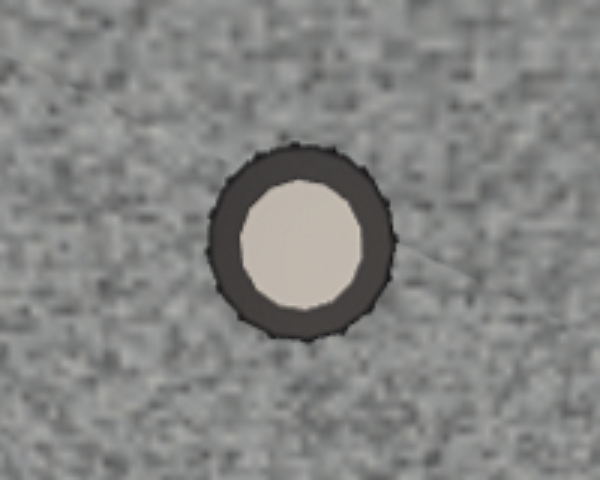

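The knob stands alone in the crop, its disc centred at full pixel (317,108), which puts it at (469,−271).

Request:
arm_command([
  [0.84,-0.07,0],
  [0.84,-0.07,0],
  [0.84,0,0],
  [0.84,0,0],
  [0,0,0.6],
], gripper=[75,75,75,75,75], twist=[0,0,0,0,0])

```text
time: 16.85
tool_pos: [471.4, -271.2, 86.9]
tcp_rot: [3.139, -0.003, -0.0]
contact_force: [-1.3, -0.1, -0.0]
grip_width: 75.0
finger_force: 0.0
```

Request:
arm_command([
  [0,0,0.7],
  [0,0,0.7],
  [0,0,0.7],
  [0,0,0.6],
  [0,0,0.33],
], gripper=[75,75,75,75,75], twist=[0,0,0,0,0])

```text
time: 17.48
tool_pos: [468.9, -270.3, 9.3]
tcp_rot: [-3.141, 0.001, -0.001]
contact_force: [-0.9, 1.2, 0.6]
grip_width: 74.6
finger_force: 0.0
```

Request:
arm_command([
  [0,0,0],
  [0,0,0],
  [0,0,0],
  [0,0,0],
  [0,0,0],
], gripper=[75,60,50,40,35], twist=[0,0,0,0,0])

```text
time: 18.1
tool_pos: [470.1, -270.9, 10.9]
tcp_rot: [3.141, -0.001, -0.001]
contact_force: [0.9, -0.4, 2.1]
grip_width: 45.8
finger_force: 30.0
```

Request:
arm_command([
  [0,0,-0.5],
  [0,0,-1],
  [0,0,-1],
  [0,0,-1],
  [0,-0.5,-1],
], gripper=[35,35,35,35,35], twist=[0,0,0,0,0])

```text
time: 18.73
tool_pos: [469.8, -258.4, 124.5]
tcp_rot: [3.141, -0.001, -0.002]
contact_force: [0.3, 0.1, -1.2]
grip_width: 45.6
finger_force: 30.0
```

Request:
arm_command([
  [0.5,-0.9,-1],
  [0.6,-0.9,-1],
  [0.6,-0.9,-1],
  [0.6,-0.9,-0.3],
  [0.6,-0.9,0],
], gripper=[35,35,35,35,35], twist=[0,0,0,0,0])

```text
time: 19.35
tool_pos: [543.0, -144.8, 207.2]
tcp_rot: [3.141, -0.002, -0.001]
contact_force: [-0.6, 0.1, -0.4]
grip_width: 45.5
finger_force: 30.0
```

Request:
arm_command([
  [0.6,-0.9,0],
  [0.6,-0.9,0],
  [0.6,-0.9,0],
  [0.6,-0.9,0],
  [0.6,-0.9,0],
], gripper=[35,35,35,35,35], twist=[0,0,0,0,0])

```text
time: 19.98
tool_pos: [617.7, -32.3, 206.1]
tcp_rot: [3.142, 0.0, -0.001]
contact_force: [0.2, -0.3, -1.5]
grip_width: 45.7
finger_force: 30.0
```

Request:
arm_command([
  [0.4,-0.9,0],
  [0.4,-0.9,0],
  [0.39,-0.89,0],
  [0,0,0.4],
  [0,0,0.4],
], gripper=[35,35,35,35,35], twist=[0,0,0,0,0])

```text
time: 20.6
tool_pos: [647.1, 33.9, 184.5]
tcp_rot: [3.141, 0.001, -0.001]
contact_force: [0.4, -0.6, -1.0]
grip_width: 45.4
finger_force: 30.0
```

Request:
arm_command([
  [0,0,0.4],
  [0,0,0.4],
  [0,0,0.2],
  [0,0,0],
  [0,0,0],
], gripper=[35,35,35,35,35], twist=[0,0,0,0,0])

```text
time: 21.22
tool_pos: [647.6, 33.9, 160.9]
tcp_rot: [3.141, -0.001, -0.001]
contact_force: [0.7, -0.3, -0.7]
grip_width: 45.6
finger_force: 30.0
```

Request:
arm_command([
  [0,0,0.2],
  [0,0,0.2],
  [0,0,0.2],
  [0,0,0.2],
  [0,0,0.1],
], gripper=[35,35,35,35,35], twist=[0,0,0,0,0])

```text
time: 21.85
tool_pos: [647.2, 34.0, 137.4]
tcp_rot: [3.142, 0.001, -0.001]
contact_force: [0.6, -0.2, -1.4]
grip_width: 45.6
finger_force: 30.0
```

Request:
arm_command([
  [0,-0.04,0.1],
  [0,0,0.1],
  [0,0,0.1],
  [0,0,0.1],
  [0,0,0.04],
], gripper=[35,35,35,35,35], twist=[0,0,0,0,0])

```text
time: 22.48
tool_pos: [647.3, 35.0, 126.7]
tcp_rot: [3.142, 0.0, -0.001]
contact_force: [0.6, 0.2, -1.6]
grip_width: 45.9
finger_force: 30.0
```

Request:
arm_command([
  [0,0,0.03],
  [0,0,0.03],
  [0,0,0],
  [0,0,0],
  [0,0,0],
], gripper=[35,35,35,35,35], twist=[0,0,0,0,0])

```text
time: 23.1
tool_pos: [647.4, 35.0, 125.5]
tcp_rot: [3.142, -0.0, -0.001]
contact_force: [0.6, -0.8, -0.8]
grip_width: 45.6
finger_force: 30.0
```

Request:
arm_command([
  [0,0,0.03],
  [0,0,0],
  [0,0,0],
  [0,0,0],
  [0,0,0],
], gripper=[35,35,55,66,66], twist=[0,0,0,0,0])

```text
time: 23.72
tool_pos: [647.4, 35.0, 124.7]
tcp_rot: [3.142, -0.0, -0.001]
contact_force: [0.5, -0.1, -0.0]
grip_width: 65.2
finger_force: 0.0
```

Request:
arm_command([
  [0,0,-0.5],
  [0,0,-1],
  [0,0,-1],
  [-0.5,0,-1],
  [-1,0,-0.6],
], gripper=[70,70,70,70,70], twist=[0,0,0,0,0])

```text
time: 24.35
tool_pos: [610.4, 34.9, 229.4]
tcp_rot: [3.141, -0.003, -0.001]
contact_force: [0.3, -0.1, -0.4]
grip_width: 70.0
finger_force: 0.0
```

```bash
python3 - <<'E'
from h import *
o=get_obs();print(o["tool_pos"],o["tcp_rot"])
w=capture("wrist")[:,:,::-1];s=capture("scene")[:,:,::-1];C=cam("wrist",o)
p=proj(C,[646.5,35,154]);print(p); x,y=p.astype(int)
for z in (150,154,158): print(z,proj(cam("scene"),[646.5,35,z]))
h=cv2.cvtColor(w,cv2.COLOR_BGR2GRAY)
m=(h<75).astype(np.uint8)
cs,hi=cv2.findContours(m,cv2.RETR_CCOMP,cv2.CHAIN_APPROX_NONE)
for c,q in zip(cs,hi[0]):
    if len(c)>40 and q[3]>=0:
        e=cv2.fitEllipse(c)
        if np.hypot(e[0][0]-x,e[0][1]-y)<40:print(np.round(e[0],1),np.round(e[1],1),ray(C,*e[0],154).round(1))
v=np.zeros((480,800,3),np.uint8)
v[:480,:480]=cv2.resize(s[150:250,280:380],(480,480),interpolation=cv2.INTER_CUBIC)
v[:320,480:]=cv2.resize(w[max(0,y-70):y+90,x-80:x+80],(320,320))
cv2.imwrite("pics/v7.png",v)
E
```

```text
[610.42848075  34.91548354 229.40036341] [ 3.14129974e+00 -3.20648631e-03 -1.07450528e-03]
[321.81701888 169.24741668]
150 [334.02846345 187.54954181]
154 [334.06200293 186.65369375]
158 [334.095637   185.75531882]
[319.5 169.9] [37.1 37.3] [645.9  36.9 154. ]
```

View pics/v7.png

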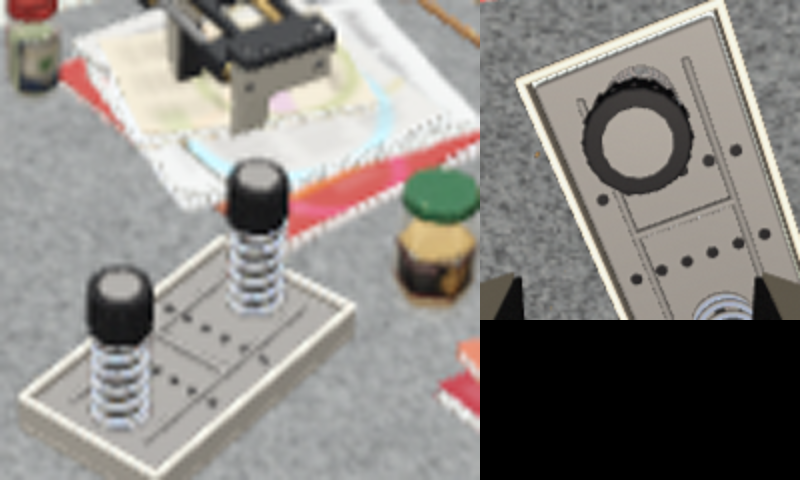

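The new knob sits squarely on its spring, matching the finished side. Its centre measures within 2 mm of the rod axis, and the gripper is clear of everything.

```bash
python3 -c "
from plant import *
print(close_job())"
```

```text
the job is handed in; nothing more can be done
None
```

The spring is threaded onto the bare rod and rests on the press plate. The knob sits squarely on top of it, both are released, and I handed the job in at about 24 s. The judge's verdict wasn't shown, and I never moved the arm near the jar, spice jar or shaker.

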